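# Drop the outfeed roller into its slots and bolt it in

## Robot

A 7-joint arm with a two-finger parallel gripper is mounted at the origin on the work surface. World frame = base frame: x ahead of the robot, y to its left, z up, the work surface at z = 0. Lengths are in m, angles in rad, forces in N, time in s.
With the tool pointing down it reaches from about 0.425 to 0.875 m from the base axis. Payload 4.7 kg.
Tool frame: the origin (TCP) lies midway between the tips of the shut fingers; the grasp point (between the pads) lies 19 mm behind it; z points along the fingers, y is the line along which they close (so a half turn about z gives the same grasp; the last joint's range is limited). The gripper opens to 87 mm and grips with 3 to 60 N. Pads are 19 mm wide; open, the fingers measure 117 mm over their backs; the gripper's body (75 mm by 190 mm) begins 51 mm behind the grasp point.
Start: joints at [-1.197, 0.321, -0.07, 1.45, 0.023, 1.371, -0.057], TCP at [0.229, 0.608, 0.223] pointing down, gripper open.
Joint ranges: [-2.86, 2.86], [-0.3, 2.09], [-1.38, 1.24], [0.06, 2.45], [-1.56, 4.7], [0.09, 2.05], [-2.69, 2.69]. Speed limits (rad/s): [2.57, 2.57, 3.14, 3.14, 3.14, 3.14, 3.14].

## Interface

Orientations are given as a rotation vector (axis times angle).
In Python, from bench import ctrl, get_image, camera_model gives the robot as it stands (ctrl), with the cameras as plain functions.
- The arm moves only by the tool inch_along, called after "Request:" as a command line: name --pt "numbers of a row" for each row, then --argument value for the rest. Schema: {"type":"object","properties":{"segments":{"type":"array","items":{"type":"array","items":{"type":"number"},"minItems":5,"maxItems":5},"minItems":1,"maxItems":20},"clamp_n":{"type":"number"},"only":{"type":"string"},"quiet":{"type":"boolean"},"lines":{"type":"string"}},"required":["segments"],"additionalProperties":false}. segments is a list of rows, 1 to 20 of them, each of 5 numbers: dx, dy, dz in parts of the range, where 1.0 means 60 cm, then a turn about the tool's z in fractions of the full range, 1 being pi rad, then the opening from 0.0 (shut) to 1.0 (fully open); each row is the pose to reach, as a shift and turn from the pose commanded when the call began, along the tool's axes at that moment; what a row does not reach only later rows make up. A row lasts 1/10 s, in which the tool goes at most 0.05 m and 0.15 rad, less where a joint would pass 70% of its speed; a pose out of reach is approached as far as the arm can. The fingers move at their own pace and stop on an object; clamp_n is the grip in N (left out, the last holds). Time passes only in rows, so rows that do not move let the fingers close. The tool returns the time, the measured TCP pose, the force, the opening and the grip force at its end. only (a regular expression) keeps the lines of the reply that match it, lines (a string "A,B") keeps lines A to B, and quiet returns only ok. A shift or turn number past 1, either way, is cut back to 1. Input that does not fit is refused with a message, and nothing moves.
- ctrl.get_state(): the state, without advancing time (a new reading comes with each control period).
- get_image(name): name is "scene" or "top" or "wrist"; returns the picture (420x560x3 uint8, red, green, blue); there is no depth.
- camera_model(name): a dict with "vertical_fov" (degrees; the focal length in pixels is half the picture's height over the tangent of half this angle, whatever the lens; pixels are square), "cx", "cy" (the principal point, pixels), "rvec" (rotation vector, rad) and "tvec" (3), from world to camera coordinates, as OpenCV has them; the wrist camera has in their place "hand_eye" (4x4, takes a point from camera to tool coordinates, whose origin is the TCP and whose axes are the flange's). Camera axes: x right, y down, z forward; pixel columns grow to the right and rows downward; lengths in m; the calibration is good to about 2 mm. A picture is of the moment at which its call begins: read the wrist's pose just before it. camera_model takes no time and is no camera call.
- ctrl.close_job(): hands the job in; it is judged then, once.
The state is a dict: "time": time; "joint_positions": joint angles; "qd": joint speeds; "joint_torque": joint torques, N m; "position": TCP position; "tool_rot": TCP orientation; "ft_force": force on the tool from outside, world axes, zero at the start; "torque": the same for the moment, N m; "grip_width": opening from 0.0 (shut) to 1.0 (fully open); "grip_force": force on a finger pad.
Only numpy, scipy, OpenCV 4.12 (cv2) and the standard library are available. Lean on these libraries where they do the work, as an engineer would, in place of code of your own. Each camera call takes 0.05 s, during which the arm holds its last target. There are 200 camera calls.

## Task

The end roller of the saw's outfeed bed lies loose on the tops of the two wooden cheeks. Roll it along them, without lifting it away, until both axle ends drop into the empty pair of slots and rest right on the bottom, then shoot both of that roller's barrel bolts fully home across the slots, over the axle ends. Leave the screwdriver, oil bottle and tape measure beside the bed where they are.

Things in the scene. Friction and masses are not known exactly. Their poses are not given: they have to be found in the camera images.
- bed: Wooden roller bed, fixed. Sizes in mm in its frame: x along the axles (near cheek to far cheek), y along the cheeks, z up; origin on the bench, midway between the cheeks, under the EMPTY slot pair. Cheeks: x = 73 to 88 and -73 to -88, tops at z = 81, y = -315 to 210. Slots, open above, 14 wide, at y = 0 (empty), -110, -220 (these hold bolted rollers, tops at z = 100)
- open_end (a point): middle of the bed's open end (bed x = 0, y = 210, z = 81 mm). From here to the empty slots the cheek tops are plain and the space between the cheeks is clear down to a 12 mm floor board (and a 40 mm high cross-bar in the last 25 mm)
- roller: Loose roller, 0.5 to 0.8 kg: steel tube 76 mm across, 136 mm long (too wide to grip well), turning freely on a 12 mm axle 208 mm long. Origin on the axis at mid-length, x along the axle. Starts with the axle across the cheek tops (axis z = 87 mm) at bed y = 65 to 130 mm, up to 0.06 rad askew. Rolls or slides in bed -y at a light push; drops 25 mm when both ends are over the slots
- axle_end_a (a point): on the roller's axis, 80.5 mm from its middle, at the end that starts on the near (-x) cheek; 62 mm above the bench when seated
- axle_end_b (a point): the same at the other end, which starts on the far (+x) cheek
- near_slot (a point): middle of the floor of the empty slot in the near cheek (bed x = -80.5, y = 0, z = 56 mm; the slot is 25 mm deep)
- far_slot (a point): middle of the floor of the empty slot in the far cheek (bed x = 80.5, y = 0, z = 56 mm)
- near_bolt (a joint): travel (m) of the barrel bolt on the outer face of the near cheek at the empty slot: 0 drawn (8 mm rod's tip at bed y = -17 mm), 0.042 home; starts 0 to 0.008. Slides in bed +y at about 2 N and stays where left; its axis is at bed x = -97, z = 73.5 mm. It crosses the slot just above a seated axle into a staple; if the axle is not down it jams against it
- far_bolt (a joint): the same on the outer face of the far cheek (rod axis at bed x = 97 mm)
- near_knob (a point): centre of the 14 mm ball knob on the near bolt's upright stem, 90 mm above the bench (9 above the cheek top), at bed x = -97 mm, y = -70 mm drawn, -28 mm home. Push it in bed +y. The neighbour roller's like knob, already home, is at bed y = -138 mm
- far_knob (a point): the same for the far bolt, at bed x = 97 mm
- screwdriver: a screwdriver lying on the bench beside the far cheek, 190 mm long (bystander; origin at the middle of its underside)
- oil_can: a small white oil bottle with a long thin spout, 48 mm across, 108 mm high, standing beside the far cheek (bystander; origin at the middle of its underside)
- tape_measure: a tape measure standing on edge near the near cheek, 68 x 34 x 60 mm (bystander; origin at the middle of its underside)

How it is judged:
By the outcome, as a careful person would: the job done as asked, in the order asked, and still so for the second after the job is handed in, with the robot touching nothing.
It also fails if it takes over 54 s, if anything falls off the work surface, if the arm or the gripper's body presses on something with over 40 N, if the wrist force passes 120 N, or if a joint passes its speed limit or range.

## Working session

There is one attempt and no reset: what is moved stays moved. The work goes in short steps, Python scripts to look and compute and a tool call to move; the robot and the scene stay as the last step left them, time stands still between calls to the robot, and variables do not carry over. Pictures are saved under pics/ and viewed, at most 10 in all, crops included, and the job is handed in when it is done.

```bash
ls; mkdir -p pics
```

Run:
```python
from bench import ctrl, get_image, camera_model
import cv2
for n in("scene","top"):
    cv2.imwrite(f"pics/{n}0.png",get_image(n)[:,:,::-1]); print(n,camera_model(n))
print(camera_model("wrist")); s=ctrl.get_state(); print(s["time"],s["position"],s["tool_rot"],s["joint_positions"])
```

```text
bench.py
pics
scene {'vertical_fov': 49.801794462179096, 'cx': 269.7896778149519, 'cy': 212.56428886485222, 'rvec': array([ 1.62875826,  2.12491522, -0.70891541]), 'tvec': array([ 0.08555223, -0.41723219,  1.35301103])}
top {'vertical_fov': 49.778717242618406, 'cx': 280.6990686756346, 'cy': 209.43874061294161, 'rvec': array([ 2.18360963, -2.14025365,  0.08886664]), 'tvec': array([0.08203438, 0.58684955, 0.83838255])}
{'vertical_fov': 59.03411509385694, 'cx': 280.95742840895474, 'cy': 207.49210109837819, 'hand_eye': array([[ 5.94347917e-04, -9.70854936e-01, -2.39667145e-01,
         6.64171807e-02],
       [ 9.99999801e-01,  5.25953054e-04,  3.49333158e-04,
        -5.71928744e-04],
       [-2.13098154e-04, -2.39667305e-01,  9.70855055e-01,
        -1.61647879e-01],
       [ 0.00000000e+00,  0.00000000e+00,  0.00000000e+00,
         1.00000000e+00]])}
0.1 [0.22872149 0.60791433 0.2216023 ] [-5.62000357e-01 -3.09072278e+00  2.60436296e-03] [-1.19692739  0.32172239 -0.07008053  1.45152462  0.0226177   1.37080101
 -0.05689664]
```

View pics/scene0.png

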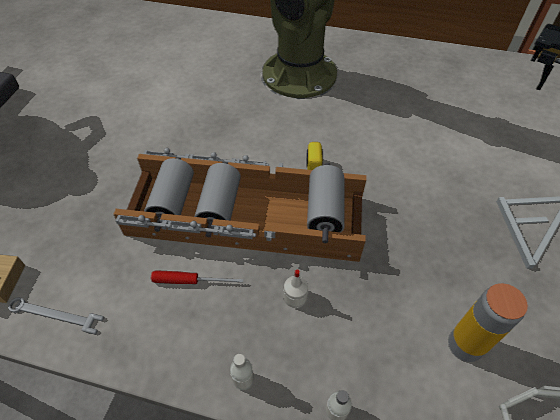

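View pics/top0.png

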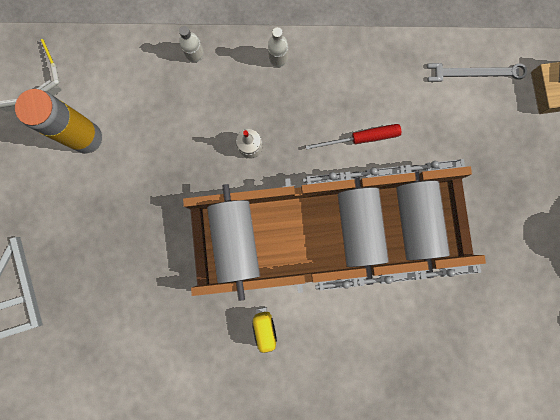

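The bed lies across both views. The loose roller is near the open end (top view, about (233,240)), the empty slots are at about (297,185) and (310,272), the tape measure is at (264,331) and the oil bottle at (248,142). I'll enlarge both views.

Run:
```python
import cv2
a=cv2.imread("pics/top0.png")[150:310,170:370]; cv2.imwrite("pics/topc.png",cv2.resize(a,None,fx=3.75,fy=3.75,interpolation=cv2.INTER_CUBIC))
a=cv2.imread("pics/scene0.png")[140:270,190:390]; cv2.imwrite("pics/scenec.png",cv2.resize(a,None,fx=4,fy=4,interpolation=cv2.INTER_CUBIC))
```

```text
(no output)
```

View pics/topc.png

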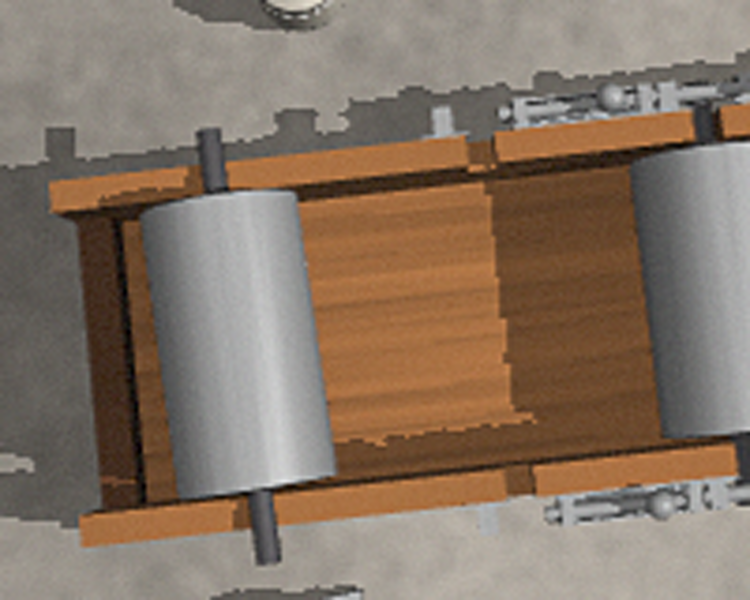

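View pics/scenec.png

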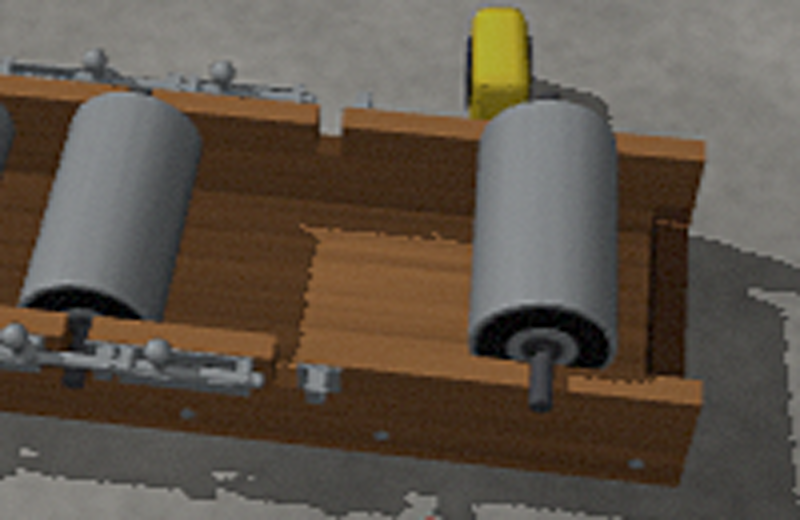

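The crops show the knobs at top crop (613,97) and (664,503), the slot corners near (482,152) and (520,482), and the axle tips at (208,130) and (268,563). In the scene crop the knobs are at (222,71) near and (158,353) far. I'll triangulate and fit the bed pose.

Create h.py:
```python
import numpy as np, cv2
from bench import ctrl, get_image, camera_model
from scipy.optimize import least_squares
from scipy.spatial.transform import Rotation as R
def cam(n):
    m=camera_model(n); f=210/np.tan(np.radians(m["vertical_fov"]/2))
    return m["rvec"],m["tvec"],np.array([[f,0,m["cx"]],[0,f,m["cy"]],[0,0,1]])
C={n:cam(n) for n in("top","scene")}
def proj(n,P):
    r,t,K=C[n]; return cv2.projectPoints(np.array(P,float).reshape(-1,1,3),r,t,K,None)[0][:,0]
def tri(a,b):
    P=[C[n][2]@np.c_[cv2.Rodrigues(C[n][0])[0],C[n][1]] for n in("top","scene")]
    X=cv2.triangulatePoints(P[0],P[1],np.array(a,float).reshape(2,1),np.array(b,float).reshape(2,1))[:,0]; return X[:3]/X[3]
T=lambda u,v:(170+u/3.75-.37,150+v/3.75-.37)
S=lambda u,v:(190+u/4-.37,140+v/4-.37)
def b2w(p,P):
    P=np.atleast_2d(P); c,s=np.cos(p[2]),np.sin(p[2]); return P@np.array([[c,s,0],[-s,c,0],[0,0,1]])+[p[0],p[1],p[3]]
```

Create fit.py:
```python
from h import *
print("near knob",tri(T(664,503),S(222,71)),"far knob",tri(T(613,97),S(158,353)))
print("far outer corner",tri(T(49,184),S(702,404)),"near outer?",tri(T(83,547),S(705,143)), tri(T(80,515),S(703,158)))
print("far axle tip",tri(T(208,130),S(541,408)))
x=.0805
top=[((88,210,81),49,184),((73,210,81),53,214),((-88,210,81),83,547),((-73,210,81),80,515),
((88,7,81),467,138),((88,-7,81),496,133),((73,7,81),470,167),((73,-7,81),497,162),
((-73,7,81),505,470),((-88,7,81),507,499),((-73,-7,81),534,465),((-88,-7,81),537,494)]
sc=[((88,210,81),702,404),((73,210,81),700,380),((-88,210,81),705,143),((-73,210,81),705,158),((-73,7,81),341,132),((-73,-7,81),319,124)]
def res(p,out=False):
    e=[]
    for n,L,F in(("top",top,T),("scene",sc,S)):
        e.append(proj(n,b2w(p,np.array([l[0] for l in L])/1e3))-[F(*l[1:]) for l in L])
    for sx,t,uT,uS in((-1,p[4],(664,503),(222,71)),(1,p[5],(613,97),(158,353))):
        k=b2w(p,[sx*.097,-.07+t,.09]); e.append(proj("top",k)-T(*uT)); e.append(proj("scene",k)-S(*uS))
    e=np.vstack(e); return e if out else e.ravel()
s=least_squares(res,[.6,.1,0,0,0,0],loss="soft_l1"); print("bed x y yaw z tn tf",s.x.round(4)); print(res(s.x,True).round(1).tolist())
p=s.x; np.save("bed.npy",p)
# roller: bed y, skew, x offset
def rr(q):
    a=[[ -.104*np.cos(q[1])+q[2],q[0]-.104*np.sin(q[1]),.087],[.104*np.cos(q[1])+q[2],q[0]+.104*np.sin(q[1]),.087]]
    w=b2w(p,a); return np.r_[(proj("top",w)-[T(268,563),T(208,130)]).ravel(),(proj("scene",w[1:])-[S(541,408)]).ravel()]
r=least_squares(rr,[.1,0,0]); print("roller",r.x,rr(r.x).round(1))
```

```bash
python3 fit.py
```

Add to h.py:
```python
def go(bx,by,z):
    p=np.load("bed.npy"); s=ctrl.get_state(); M=R.from_rotvec(s["tool_rot"]).as_matrix()
    w=b2w([*p[:3],0],[bx,by,z])[0]; d=M.T@(w-s["position"])
    ya=np.arctan2(M[1,1],M[0,1]); c=b2w([0,0,-p[2],0],s["position"]-[p[0],p[1],0])[0]
    print("t",round(s["time"],2),"bed now",c.round(4),"shift",d.round(4),"turn",round(ya-p[2],4),"tilt",M[:,2].round(3),"F",s["ft_force"].round(1))
```

```bash
python3 -c "
from h import *
go(0,.20,.20)
a=proj('top',[.73,.13,.05]);print(a)
print('oil',tri((248,133),(296,272)))"
```

```text
t 0.1 bed now [-0.2331  0.5919  0.2216] shift [-0.3904 -0.2355  0.022 ] turn 1.0794 tilt [-0.    -0.002 -1.   ] F [ 0.2 -0.5  0.5]
[[263.13499053 132.45717171]]
oil [0.71391132 0.15588938 0.10185148]
```

Careful with the scale: shifts go in shares of 60 cm and turns go in shares of pi rad. That gives: -0.39 m / 0.6 = -0.65, -0.235 m / 0.6 = -0.3917, 1.079 rad / 3.1416 = 0.3435.

Request:
inch_along --pt "-0.65 -0.3917 0.0367 0.3435 1" --pt "-0.65 -0.3917 0.0367 0.3435 1" --pt "-0.65 -0.3917 0.0367 0.3435 1" --pt "-0.65 -0.3917 0.0367 0.3435 1" --pt "-0.65 -0.3917 0.0367 0.3435 1" --pt "-0.65 -0.3917 0.0367 0.3435 1" --pt "-0.65 -0.3917 0.0367 0.3435 1" --pt "-0.65 -0.3917 0.0367 0.3435 1" --pt "-0.65 -0.3917 0.0367 0.3435 1" --pt "-0.65 -0.3917 0.0367 0.3435 1" --pt "-0.65 -0.3917 0.0367 0.3435 1" --pt "-0.65 -0.3917 0.0367 0.3435 1" --pt "-0.65 -0.3917 0.0367 0.3435 1" --pt "-0.65 -0.3917 0.0367 0.3435 1"

```text
time: 1.5
position: [0.5102, 0.2529, 0.2005]
tool_rot: [-2.066, -2.366, -0.0]
ft_force: [-0.1, -0.1, 0.0]
grip_width: 1.004
grip_force: 0.0
```

```bash
python3 -c "
from h import *
go(0,.20,.082)"
```

```text
t 1.5 bed now [-0.0007  0.203   0.2005] shift [-0.003   0.0007  0.1185] turn 0.0036 tilt [-0.  0. -1.] F [-0.1 -0.1  0. ]
```

In the tool's units: 0.118 m / 0.6 = 0.1967, 0.09 m / 0.6 = 0.15.

Request:
inch_along --pt "0 0 0.075 0 1" --pt "0 0 0.15 0 1" --pt "0 0 0.1967 0 1" --pt "0 0 0.1967 0 1" --pt "0 0 0.1967 0 1"

```text
time: 2.0
position: [0.5111, 0.2519, 0.0832]
tool_rot: [2.069, 2.364, 0.0]
ft_force: [-0.4, -0.5, 0.0]
grip_width: 1.0
grip_force: 0.0
```

```bash
python3 -c "
from h import *
go(0,.06,.082)"
```

```text
t 2.0 bed now [1.000e-04 2.018e-01 8.320e-02] shift [-0.1418 -0.0004  0.0012] turn 0.0015 tilt [ 0.  0. -1.] F [-0.4 -0.5  0. ]
```

In the tool's units: -0.08 m / 0.6 = -0.1333, -0.079 m / 0.6 = -0.1317.

Request:
inch_along --pt "-0.02 0 0 0 1" --pt "-0.0367 0 0 0 1" --pt "-0.0417 0 0 0 1" --pt "-0.0467 0 0 0 1" --pt "-0.0517 0 0 0 1" --pt "-0.0567 0 0 0 1" --pt "-0.0633 0 0 0 1" --pt "-0.07 0 0 0 1" --pt "-0.0767 0 0 0 1" --pt "-0.0833 0 0 0 1" --pt "-0.09 0 0 0 1" --pt "-0.0967 0 0 0 1" --pt "-0.1033 0 0 0 1" --pt "-0.11 0 0 0 1" --pt "-0.1167 0 0 0 1" --pt "-0.1233 0 0 0 1" --pt "-0.1283 0 0 0 1" --pt "-0.1317 0 0 0 1" --pt "-0.1333 0 0 0 1" --pt "-0.1333 0 0 0 1"

```text
time: 4.0
position: [0.5215, 0.1714, 0.0825]
tool_rot: [-2.07, -2.363, 0.001]
ft_force: [0.6, -0.3, 0.5]
grip_width: 0.998
grip_force: 0.0
```

Run:
```python
from h import *
go(0,.05,.082)
cv2.imwrite("pics/t1.png",cv2.resize(get_image("top")[150:310,170:370,::-1],None,fx=3.75,fy=3.75,interpolation=cv2.INTER_CUBIC))
```

```text
t 4.0 bed now [-1.000e-04  1.206e-01  8.250e-02] shift [-0.0706  0.0001  0.0005] turn -0.0 tilt [-0.001 -0.    -1.   ] F [ 0.6 -0.3  0.5]
```

View pics/t1.png

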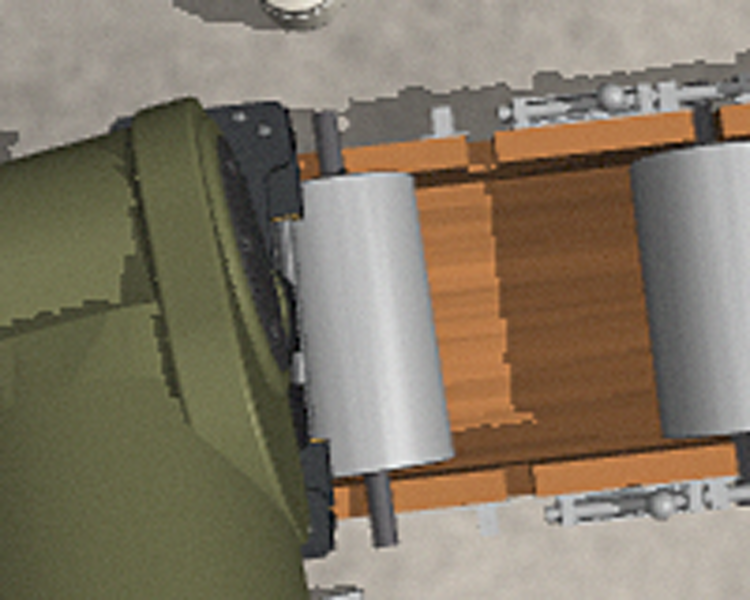

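The roller has been pushed along the cheeks. Its axle tips are now at crop (326,112) far and (386,546) near, and both are still on the cheek tops.

Run:
```python
from h import *
p=np.load("bed.npy")
def rr(q):
    a=[[ -.104*np.cos(q[1])+q[2],q[0]-.104*np.sin(q[1]),.087],[.104*np.cos(q[1])+q[2],q[0]+.104*np.sin(q[1]),.087]]
    return (proj("top",b2w(p,a))-[T(386,546),T(326,112)]).ravel()
r=least_squares(rr,[.1,0,0]); print(r.x,rr(r.x).round(1))
```

```text
[0.06932626 0.0302934  0.00189627] [-0.  -0.2  0.   0.2]
```

In the tool's units: -0.053 m / 0.6 = -0.0883, -0.052 m / 0.6 = -0.0867.

Request:
inch_along --pt "-0.0033 0 0 0 1" --pt "-0.0083 0 0 0 1" --pt "-0.0133 0 0 0 1" --pt "-0.0183 0 0 0 1" --pt "-0.0233 0 0 0 1" --pt "-0.0283 0 0 0 1" --pt "-0.0333 0 0 0 1" --pt "-0.0383 0 0 0 1" --pt "-0.0433 0 0 0 1" --pt "-0.0483 0 0 0 1" --pt "-0.0533 0 0 0 1" --pt "-0.0583 0 0 0 1" --pt "-0.0633 0 0 0 1" --pt "-0.0683 0 0 0 1" --pt "-0.0733 0 0 0 1" --pt "-0.0783 0 0 0 1" --pt "-0.0817 0 0 0 1" --pt "-0.085 0 0 0 1" --pt "-0.0867 0 0 0 1" --pt "-0.0883 0 0 0 1"

```text
time: 6.05
position: [0.5286, 0.1192, 0.0825]
tool_rot: [-2.07, -2.363, 0.0]
ft_force: [1.2, 0.8, 0.4]
grip_width: 0.998
grip_force: 0.4
```

Run:
```python
from h import *
go(0,.0475,.082)
cv2.imwrite("pics/t2.png",cv2.resize(get_image("top")[150:310,170:370,::-1],None,fx=3.75,fy=3.75,interpolation=cv2.INTER_CUBIC))
```

```text
t 6.05 bed now [0.0001 0.068  0.0825] shift [-0.0205 -0.0001  0.0005] turn 0.0003 tilt [-0. -0. -1.] F [1.2 0.8 0.4]
```

View pics/t2.png

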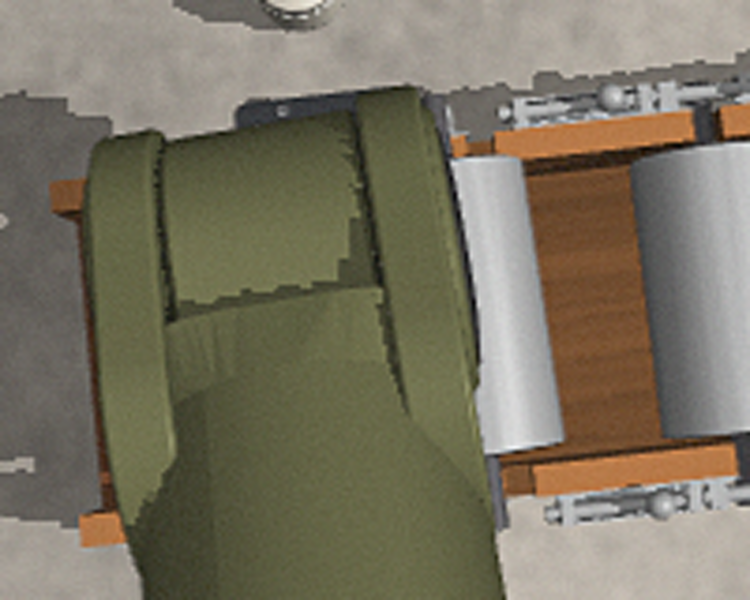

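The roller is now about 20 mm short of the slots and still up on the cheek tops. Its leading edge runs from (521,158) to (563,440). I'll push slowly over the slots.

In the tool's units: -0.0205 m / 0.6 = -0.0342, -0.018 m / 0.6 = -0.03.

Request:
inch_along --pt "-0.0025 0 0 0 1" --pt "-0.005 0 0 0 1" --pt "-0.0075 0 0 0 1" --pt "-0.01 0 0 0 1" --pt "-0.0125 0 0 0 1" --pt "-0.015 0 0 0 1" --pt "-0.0175 0 0 0 1" --pt "-0.02 0 0 0 1" --pt "-0.0225 0 0 0 1" --pt "-0.025 0 0 0 1" --pt "-0.0275 0 0 0 1" --pt "-0.03 0 0 0 1" --pt "-0.0325 0 0 0 1" --pt "-0.0342 0 0 0 1"

```text
time: 7.5
position: [0.5315, 0.0987, 0.0826]
tool_rot: [2.07, 2.363, 0.0]
ft_force: [-0.3, 0.1, -0.5]
grip_width: 1.001
grip_force: 0.0
```

Run:
```python
from h import *
go(0,.0475,.082)
cv2.imwrite("pics/t3.png",np.hstack([cv2.resize(get_image("top")[160:300,250:370,::-1],(400,467)),cv2.resize(get_image("scene")[140:260,190:290,::-1],(390,467))]))
```

```text
t 7.5 bed now [0.0002 0.0473 0.0826] shift [ 0.0002 -0.0002  0.0006] turn 0.0001 tilt [ 0.  0. -1.] F [-0.3  0.1 -0.5]
```

View pics/t3.png

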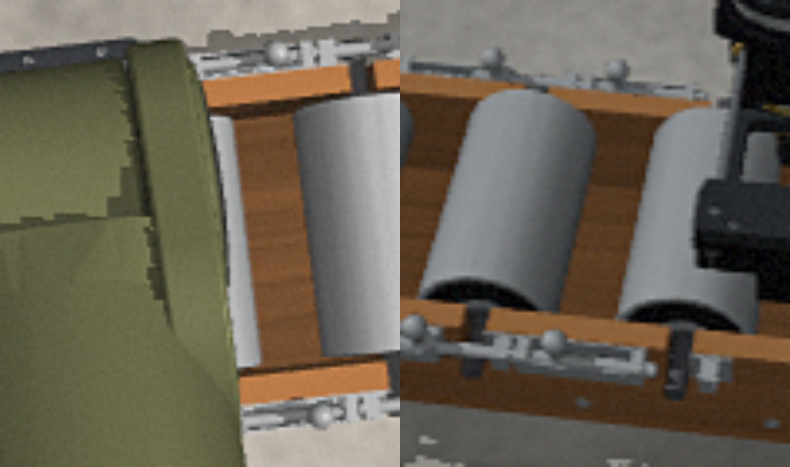

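The scene half shows the roller's far axle end down in its slot at about (680,360), with the tube level with its neighbour. I'll back off and raise the tool to check the near end.

In the tool's units: 0.15 m / 0.6 = 0.25, 0.12 m / 0.6 = 0.2.

Request:
inch_along --pt "0.025 0 0 0 1" --pt "0.05 0 0 0 1" --pt "0.0667 0 -0.0667 0 0.5" --pt "0.1333 0 -0.1333 0 0" --pt "0.2 0 -0.1667 0 0" --pt "0.25 0 -0.1667 0 0" --pt "0.25 0 -0.1667 0 0"

```text
time: 8.3
position: [0.5092, 0.2564, 0.1835]
tool_rot: [-2.055, -2.373, -0.006]
ft_force: [-0.3, -0.1, -0.4]
grip_width: 0.63
grip_force: 0.0
```

Run:
```python
from h import *
go(.1,-.1,.18)
cv2.imwrite("pics/t4.png",np.hstack([cv2.resize(get_image("top")[160:300,250:370,::-1],(400,467)),cv2.resize(get_image("scene")[140:260,190:290,::-1],(390,467))]))
```

```text
t 8.3 bed now [-0.0012  0.2066  0.1835] shift [-0.3077  0.0977  0.0023] turn 0.0114 tilt [ 0.001  0.004 -1.   ] F [-0.3 -0.1 -0.4]
```

View pics/t4.png

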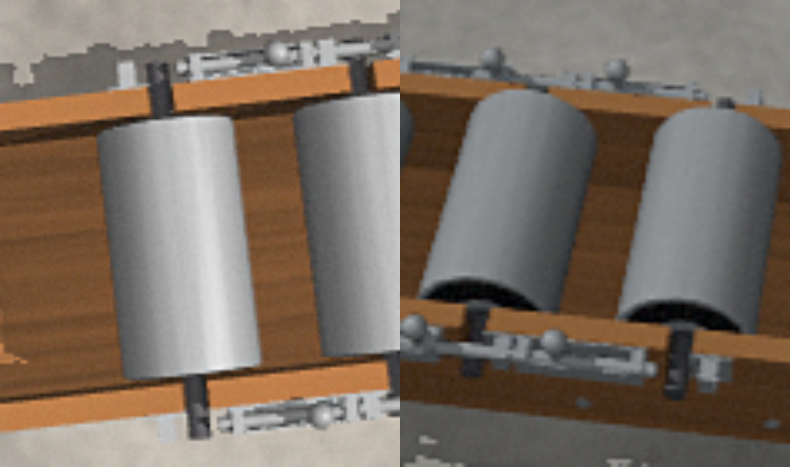

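Both axle ends appear in their slots, at (158,95) and (198,405) in the top half. I'll check their heights numerically and move behind the far knob with the gripper shut.

In the tool's units: -0.307 m / 0.6 = -0.5117, -0.25 m / 0.6 = -0.4167, 0.011 rad / 3.1416 = 0.0035.

Request:
inch_along --pt "-0.0833 0.0333 0 0 0" --pt "-0.1667 0.0667 0 0 0" --pt "-0.25 0.1 0 0 0" --pt "-0.3333 0.1333 0 0 0" --pt "-0.4167 0.1667 0 0.0032 0" --pt "-0.5117 0.1667 0 0.0035 0" --pt "-0.5117 0.1667 0 0.0035 0" --pt "-0.5117 0.1667 0 0.0035 0" --pt "-0.5117 0.1667 0 0.0035 0"

```text
time: 9.3
position: [0.6506, -0.0449, 0.182]
tool_rot: [-2.086, -2.348, 0.001]
ft_force: [0.4, 1.4, -0.6]
grip_width: 0.002
grip_force: 0.0
```

Run:
```python
from h import *
go(.1,-.1,.086)
p=np.load("bed.npy")
for z in(.062,.087): print(z,proj("top",b2w(p,[[-.104,0,z],[.104,0,z]])).round(1).tolist())
print("seen near",(250+199*.3,160+438*.2998),"far",(250+158*.3,160+63*.2998))
```

```text
t 9.3 bed now [ 0.0994 -0.1107  0.182 ] shift [0.0107 0.0006 0.096 ] turn -0.0138 tilt [-0.001  0.    -1.   ] F [ 0.4  1.4 -0.6]
0.062 [[309.3, 290.9], [296.3, 178.5]]
0.087 [[310.0, 292.0], [296.5, 176.2]]
seen near (309.7, 291.3124) far (297.4, 178.8874)
```

In the tool's units: 0.097 m / 0.6 = 0.1617, 0.096 m / 0.6 = 0.16, -0.014 rad / 3.1416 = -0.0045.

Request:
inch_along --pt "0.0083 0 0 -0.0045 0" --pt "0.0167 0 0.0667 -0.0045 0" --pt "0.0167 0 0.1333 -0.0045 0" --pt "0.0167 0 0.16 -0.0045 0" --pt "0.0167 0 0.1617 -0.0045 0" --pt "0.0167 0 0.1617 -0.0045 0"

```text
time: 9.9
position: [0.6507, -0.0329, 0.0867]
tool_rot: [2.065, 2.367, 0.001]
ft_force: [-0.6, -0.1, 0.1]
grip_width: 0.009
grip_force: 0.0
```

```bash
python3 -c "
from h import *
go(.1,-.0445,.085)"
```

```text
t 9.9 bed now [ 0.1011 -0.0988  0.0867] shift [ 0.0543 -0.0009  0.0017] turn 0.0044 tilt [ 0.001  0.    -1.   ] F [-0.6 -0.1  0.1]
```

In the tool's units: 0.051 m / 0.6 = 0.085, 0.05 m / 0.6 = 0.0833.

Request:
inch_along --pt "0.01 0 0.0017 0 0" --pt "0.02 0 0.0017 0 0" --pt "0.0283 0 0.0017 0 0" --pt "0.035 0 0.0017 0 0" --pt "0.0417 0 0.0017 0 0" --pt "0.0483 0 0.0017 0 0" --pt "0.055 0 0.0017 0 0" --pt "0.0617 0 0.0017 0 0" --pt "0.0683 0 0.0017 0 0" --pt "0.075 0 0.0017 0 0" --pt "0.08 0 0.0017 0 0" --pt "0.0833 0 0.0017 0 0" --pt "0.085 0 0.0017 0 0" --pt "0.085 0 0.0017 0 0"

```text
time: 11.3
position: [0.643, 0.0173, 0.0845]
tool_rot: [-2.066, -2.366, -0.0]
ft_force: [-0.3, -1.8, 1.2]
grip_width: 0.007
grip_force: 0.6
```

```bash
python3 -c "
from h import *
go(.1,-.0445,.085)"
```

```text
t 11.3 bed now [ 0.1001 -0.0481  0.0845] shift [ 0.0036 -0.0001 -0.0005] turn 0.0035 tilt [-0.  0. -1.] F [-0.3 -1.8  1.2]
```

Pushing the bolt takes about 2 N, as expected. I'll continue gently to the end stop.

In the tool's units: 0.004 m / 0.6 = 0.0067, 0.003 m / 0.6 = 0.005.

Request:
inch_along --pt "0.0017 0 0 0 0" --pt "0.0033 0 0 0 0" --pt "0.005 0 0 0 0" --pt "0.0067 0 0 0 0" --pt "0.0067 0 0 0 0"

```text
time: 11.8
position: [0.6426, 0.0205, 0.0846]
tool_rot: [2.066, 2.366, -0.001]
ft_force: [0.5, -3.0, 1.4]
grip_width: 0.007
grip_force: 1.4
```

Request:
inch_along --pt "0.0017 0 0 0 0" --pt "0.0033 0 0 0 0" --pt "0.0033 0 0 0 0"

```text
time: 12.1
position: [0.6426, 0.0208, 0.0847]
tool_rot: [2.067, 2.363, -0.002]
ft_force: [0.8, -6.5, 0.9]
grip_width: 0.007
grip_force: 2.7
```

```bash
python3 -c "
from h import *
go(.1,-.0445,.085)"
```

```text
t 12.1 bed now [ 0.1001 -0.0445  0.0847] shift [ 0.     -0.0001 -0.0003] turn 0.0021 tilt [ 0.001 -0.002 -1.   ] F [ 0.8 -6.5  0.9]
```

In the tool's units: 0.003 m / 0.6 = 0.005, 0.002 m / 0.6 = 0.0033.

Request:
inch_along --pt "0.0017 0 0 0 0" --pt "0.0033 0 0 0 0" --pt "0.005 0 0 0 0" --pt "0.005 0 0 0 0"

```text
time: 12.5
position: [0.6425, 0.021, 0.0848]
tool_rot: [2.067, 2.36, -0.005]
ft_force: [-0.2, -9.9, 0.1]
grip_width: 0.003
grip_force: 4.5
```

```bash
python3 -c "
from h import *
go(.1,-.0445,.085)"
```

```text
t 12.5 bed now [ 0.1001 -0.0443  0.0848] shift [-0.0002 -0.0001 -0.0002] turn 0.0005 tilt [ 0.001 -0.006 -1.   ] F [-0.2 -9.9  0.1]
```

The far bolt is against a hard stop, exactly at the home position. Next I'll back off and cross over to the near side.

In the tool's units: -0.2 m / 0.6 = -0.3333, -0.16 m / 0.6 = -0.2667.

Request:
inch_along --pt "-0.0167 0 0 0 0" --pt "-0.05 0 0 0 0" --pt "-0.075 0 -0.05 0 0" --pt "-0.0967 0 -0.1167 0 0" --pt "-0.0967 -0.0667 -0.1333 0 0" --pt "-0.0967 -0.1333 -0.1333 0 0" --pt "-0.0967 -0.2 -0.1333 0 0" --pt "-0.0967 -0.2667 -0.1333 0 0" --pt "-0.0967 -0.3333 -0.1333 0 0" --pt "-0.0967 -0.3333 -0.1333 0 0" --pt "-0.0967 -0.3333 -0.1333 0 0" --pt "-0.0967 -0.3333 -0.1333 0 0"

```text
time: 13.7
position: [0.4527, -0.0576, 0.1651]
tool_rot: [2.065, 2.367, 0.002]
ft_force: [-0.0, -0.0, 0.1]
grip_width: 0.004
grip_force: 0.0
```

```bash
python3 -c "
from h import *
go(-.1,-.1,.085)"
```

```text
t 13.7 bed now [-0.0984 -0.0973  0.1651] shift [-0.0027 -0.0018  0.08  ] turn 0.0043 tilt [ 0.002  0.001 -1.   ] F [-0.  -0.   0.1]
```

In the tool's units: 0.08 m / 0.6 = 0.1333, 0.049 m / 0.6 = 0.0817, 0.004 rad / 3.1416 = 0.0013.

Request:
inch_along --pt "-0.0017 -0.0033 0.0667 0.0013 0" --pt "-0.0017 -0.0033 0.1333 0.0013 0" --pt "-0.0017 -0.0033 0.1333 0.0013 0" --pt "-0.0017 -0.0033 0.1333 0.0013 0" --pt "0.01 -0.0033 0.1333 0.0013 0" --pt "0.02 -0.0033 0.1333 0.0013 0" --pt "0.0283 -0.0033 0.1333 0.0013 0" --pt "0.035 -0.0033 0.1333 0.0013 0" --pt "0.0417 -0.0033 0.1333 0.0013 0" --pt "0.0483 -0.0033 0.1333 0.0013 0" --pt "0.055 -0.0033 0.1333 0.0013 0" --pt "0.0617 -0.0033 0.1333 0.0013 0" --pt "0.0683 -0.0033 0.1333 0.0013 0" --pt "0.075 -0.0033 0.1333 0.0013 0" --pt "0.08 -0.0033 0.1333 0.0013 0" --pt "0.0817 -0.0033 0.1333 0.0013 0" --pt "0.0817 -0.0033 0.1333 0.0013 0"

```text
time: 15.4
position: [0.4427, -0.0099, 0.0844]
tool_rot: [-2.071, -2.362, 0.0]
ft_force: [-0.1, -0.6, -0.4]
grip_width: 0.004
grip_force: 0.5
```

```bash
python3 -c "
from h import *
go(-.1,-.0445,.085)"
```

```text
t 15.4 bed now [-0.1021 -0.0487  0.0844] shift [ 0.0042  0.0021 -0.0006] turn -0.0003 tilt [-0.  0. -1.] F [-0.1 -0.6 -0.4]
```

In the tool's units: 0.006 m / 0.6 = 0.01, 0.005 m / 0.6 = 0.0083.

Request:
inch_along --pt "0.0017 0 0 0 0" --pt "0.0033 0 0 0 0" --pt "0.005 0 0 0 0" --pt "0.0067 0 0 0 0" --pt "0.0083 0 0 0 0" --pt "0.01 0 0 0 0" --pt "0.01 0 0 0 0"

```text
time: 16.1
position: [0.4422, -0.0063, 0.0845]
tool_rot: [2.071, 2.36, -0.003]
ft_force: [1.5, -7.8, -0.9]
grip_width: 0.007
grip_force: 3.6
```

Request:
inch_along --pt "0.0017 0 0 0 0" --pt "0.0033 0 0 0 0" --pt "0.005 0 0 0 0" --pt "0.005 0 0 0 0"

```text
time: 16.5
position: [0.4422, -0.006, 0.0846]
tool_rot: [2.071, 2.356, -0.006]
ft_force: [2.2, -13.2, 0.5]
grip_width: 0.008
grip_force: 6.6
```

```bash
python3 -c "
from h import *
go(-.1,-.0445,.085)"
```

```text
t 16.5 bed now [-0.102  -0.0447  0.0846] shift [ 0.0002  0.002  -0.0004] turn -0.0029 tilt [ 0.001 -0.006 -1.   ] F [  2.2 -13.2   0.5]
```

The near bolt is hard against its stop too. I'll retreat and verify.

In the tool's units: -0.3 m / 0.6 = -0.5, -0.25 m / 0.6 = -0.4167.

Request:
inch_along --pt "-0.02 0 0 0 0" --pt "-0.05 0 0 0 0" --pt "-0.075 0 -0.05 0 0" --pt "-0.0833 0 -0.1167 0 0" --pt "-0.0833 0 -0.2 0 0" --pt "-0.1667 0 -0.2167 0 0" --pt "-0.25 0 -0.2167 0 0" --pt "-0.3333 0.0333 -0.2167 0 0" --pt "-0.4167 0.0667 -0.2167 0 0" --pt "-0.5 0.1 -0.2167 0 0" --pt "-0.5 0.1 -0.2167 0 0" --pt "-0.5 0.1 -0.2167 0 0" --pt "-0.5 0.1 -0.2167 0 0"

```text
time: 17.8
position: [0.5401, -0.2892, 0.214]
tool_rot: [-2.069, -2.361, -0.002]
ft_force: [-0.4, -0.3, -0.5]
grip_width: 0.005
grip_force: 0.0
```

Run:
```python
from h import *
go(0,0,.2)
cv2.imwrite("pics/t5.png",np.hstack([cv2.resize(get_image("top")[120:350,230:370,::-1],(350,575)),cv2.resize(get_image("scene")[140:270,190:290,::-1],(442,575))]))
```

```text
t 17.8 bed now [-0.0422 -0.3384  0.214 ] shift [0.3384 0.0422 0.0148] turn 0.0002 tilt [-0.001  0.002 -1.   ] F [-0.4 -0.3 -0.5]
```

View pics/t5.png

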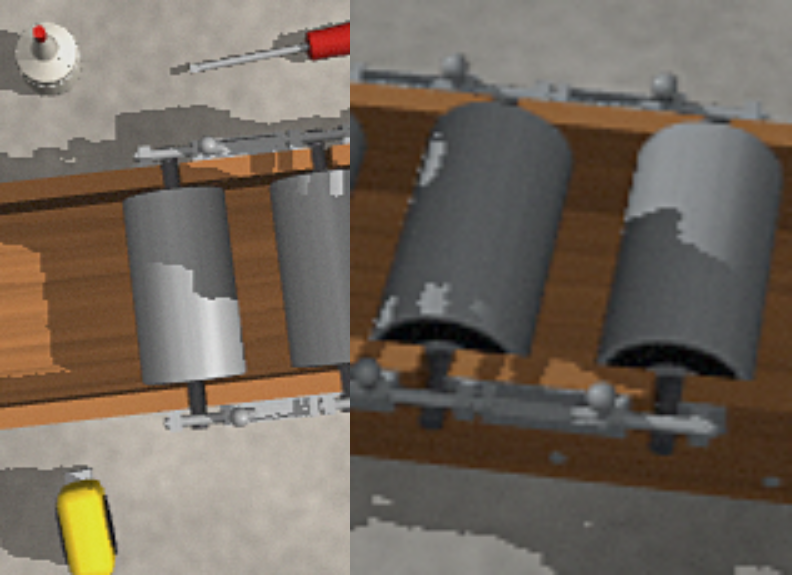

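The picture shows both bolts across the slots into their staples, over the seated axle ends. In the top half the rod is at (165,153) far and (190,422) near; the knobs are at (208,146) and (240,415). The bystanders haven't moved.

```bash
python3 -c "
from bench import ctrl, get_image, camera_model
print(ctrl.close_job())"
```

```text
the job is handed in; nothing more can be done
None
```

The job is handed in at about 18 s: the roller was rolled into the empty slots, both bolts were pushed to their stops over the axle ends, and the oil bottle, screwdriver and tape measure were left where they were.

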